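# Index the swing arm of a drill jig by one hole

## Robot

A 6-joint arm with a two-finger parallel gripper is mounted at the origin on the work surface. World frame = base frame: x ahead of the robot, y to its left, z up, the work surface at z = 0. Lengths are in m, angles in rad, forces in N, time in s.
With the tool pointing down it reaches from about 0.35 to 0.775 m from the base axis. Payload 7.3 kg.
Tool frame: the origin (TCP) lies at the very end of the fingers, on their centre line; the grasp point (between the pads) lies 19 mm behind it; z points along the fingers, x is the direction in which the jaws open and shut, and the axes are right-handed (so a half turn about z gives the same grasp; the last joint's range is limited). The gripper opens to 92 mm and grips with 3 to 60 N. Pads are 19 mm wide; open, the fingers measure 130 mm over their backs; the gripper's body (75 mm by 190 mm) begins 47 mm behind the grasp point.
Start: joints at [-1.275, 0.342, 1.524, -0, 1.275, -0.146], TCP at [0.224, -0.475, 0.227] pointing down, gripper open.
Joint ranges: [-2.53, 2.53], [-0.77, 2.02], [0.04, 2.7], [-1, 4.14], [0.28, 2.66], [-3.11, 3.11]. Speed limits (rad/s): [2.57, 2.57, 3.14, 3.14, 3.14, 3.14].

## Interface

Orientations are given as [roll, pitch, yaw] about the fixed x, y, z axes, in that order (R = Rz(yaw) Ry(pitch) Rx(roll)).
In Python, from cell import robot, read_camera, nets gives the robot as it stands. The module is installed in compiled form; this text tells all that it offers.
- The arm moves only by the tool carry_out, never from a script. Its arguments are lists of equal length, an entry for each row: "translation": the shift along the tool's x, y, z in m, a list of three; "turn": the turn, a rotation vector about the tool's x, y, z in rad, a list of three; "gripper": the gripper's target within -1 to 1 (shut at 1, half-way at 0, fully open at -1). A call has 1 to 10 rows; each row shifts and turns the commanded pose from where the row before left it, along the tool's axes as they then stand; what a row does not reach is not made up. A row lasts 1/10 s, in which the tool goes at most 50 mm and 8.59 degrees, less where a joint would pass 70% of its speed; a pose out of reach is approached as far as the arm can. A call with a gripper value outside its range is refused whole. The fingers move at their own pace and stop on an object; "squeeze" is the grip in N (left out, the last holds). Time passes only in rows, so rows that do not move let the fingers close. It gives the time, the measured TCP pose, the force and the opening at its end, in the units of the state.
- robot.observe(): the state, without advancing time (a new reading comes with each control period).
- read_camera(name): name is "scene" or "top" or "wrist"; returns a dict with "img" (480x640x3 uint8, red, green, blue), "fx", "fy", "cx", "cy" (pixels), "world_from_camera" (4x4, takes a point from camera to world coordinates). Camera axes: x right, y down, z forward; pixel columns grow to the right and rows downward; lengths in m; the calibration is good to about 2 mm. A picture is of the moment at which its call begins. There is no depth.
- robot.hand_in(): hands the job in, once; it reports no verdict.
Trained networks look in a picture, given as the dict that the camera call returned (one of the last four; its "shot" number tells which), for a name from the list of things; names that differ only in an ending like _2 or _b are one class to them, and where a whole thing is asked for, a point or a joint stands for the part that bears it (a point fixed in the world has none). Each returns a list of dicts, best first, with "score" (0 to 1); they miss things now and then, are a little off and sometimes report something else, mostly with a low value. They report only what shows in the picture. A call takes as long as a camera call.
- nets.regions_of(picture, name): "region" (480x640 bool, what is visible of it) and "pixel" ([column, row] in pixels, amid what is visible of it).
- nets.tip_of(picture, name): "pixel" ([column, row] in pixels: a listed point, or the origin of a listed thing).
The state is a dict: "time": time; "qpos": joint angles; "qvel": joint speeds; "joint_efforts": joint torques, N m; "tool_pos": TCP position; "tool_rot": TCP orientation; "contact_force": force on the tool from outside, world axes, zero at the start; "torque": the same for the moment, N m; "opening": finger opening in m.
Only numpy, scipy, OpenCV 4.12 (cv2) and the standard library are available. Lean on these libraries where they do the work, as an engineer would, in place of code of your own. Each camera call takes 0.05 s, during which the arm holds its last target. There are 200 camera calls.

## Task

Index the drill jig by one hole: hook a fingertip under the red pull ring, lift the spring pin out of its hole, swing the blue arm over to the neighbouring hole marked by the yellow post, and let the pin drop fully home there. Only hook the ring gently, never pinch or grip it, and leave the loose things lying about where they are; finish clear of everything.

Things in the scene. Friction and masses are not known exactly. Their poses are not given: they have to be found in the camera images.
- jig: drill jig fixed to the bench, elsewhere each time: green base plate, x -240 to 90, y -150 to 150, 14 thick (mm); flange of diameter 150 about the pivot, top at 36; steel index plate at radius 159 to 200, top at 36, with five 12 mm holes 15 degrees apart on radius 180, the middle one towards its -x. Pivot post 82 tall. Origin: on the pivot axis, at bench height; z up
- swing_arm (a joint): angle of the blue arm about the pivot, rad: 0 (start, middle hole) along the jig's -x; positive is anticlockwise from above, arm's end towards the jig's -y. Holes at 0, +-0.2618, +-0.5236. Drag about 0.7 N at the ring; stays where left; play about 0.006 with the pin home
- bar_end (a point): top of the free end of the blue arm, 200 mm from the pivot axis and 56 above the bench. The arm is 30 wide and 14 thick; the brass pin housing near its end rises to 64
- index_pin (a joint): lift of the spring pin that rides on the arm, m: 0 is home, 10 mm deep in a hole; from about 0.010 its round tip (diameter 10 mm) is clear of the plate; stop at 0.024. Spring and weight push down with 4.5 N at 0, 6.5 N at 0.015, 7.5 N at 0.024. Let go within about 3 mm of a hole's centre it snaps home; between holes it rides on the plate at 0.010
- ring_top (a point): centre of the bar at the top of the upright red pull ring on the pin; lifts and swings with it. Bar diameter 8, ring inside diameter 64, outside 80 (mm): the bar's underside is 4 below this point, the opening's bottom 68 below. Pin home: 144 above the bench, 180 from the pivot axis. One looks through the ring along the arm. Axes: x along the arm to the pivot, y across, z up
- ring_centre (a point): centre of the ring's opening, 36 mm below ring_top. A fingertip tilted about 45 degrees, pointing down and towards the pivot, passes through it from outside the jig; raised straight up it lifts the ring, and moved round the pivot it takes the arm along
- pin_tip (a point): lowest point of the pin, 26 mm above the bench when the pin is home
- yellow_post: yellow upright post, diameter 18 mm, height 34 mm, fixed on the base plate just outside the target hole, 219 mm from the pivot axis. Which side of the arm it stands on changes. Origin: centre of its underside
- black_post: same post in black, outside the neighbouring hole on the other side (already drilled). Origin: centre of its underside
- drill_bush: loose brass drill bush, a tube of diameter 26 and height 22, standing on the jig's base plate; leave alone. Origin: centre of its underside (mm)
- hex_bolt: loose steel bolt, 50 tall, standing on its 24 wide head on the jig's base plate; leave alone. Origin: underside of the head (mm)
- wrench: loose wrench 180 long lying on the bench; leave alone. Origin: its middle, underside (mm)
- hammer: loose hammer 260 long lying on the bench; leave alone. Origin: its middle, underside (mm)
- coolant: orange bottle, diameter 64, height 190, standing on the bench; leave alone. Origin: centre of its underside (mm)
- done_flange: small aluminium flange, diameter 100, height 36, lying on the bench; leave alone. Origin: centre of its underside (mm)
- scraper: red-handled scraper (shaped like a screwdriver), 200 long, lying on the bench; leave alone. Origin: its middle, underside (mm)

How it is judged:
By the outcome, as a careful person would: the job done as asked, in the order asked, and still so for the second after the job is handed in, with the robot touching nothing.
It also fails if it takes over 42 s, if anything falls off the work surface, if the arm or the gripper's body presses on something with over 40 N, if the wrist force passes 120 N, or if a joint passes its speed limit or range.

## Working session

There is one attempt and no reset: what is moved stays moved. The work goes in short steps, Python scripts to look and compute and a tool call to move; the robot and the scene stay as the last step left them, time stands still between calls to the robot, and variables do not carry over. Pictures are saved under pics/ and viewed, about 8 in all and at most 12, crops included, and the job is handed in when it is done.

Besides the shell and the picture viewer there is one more tool, called after "Call:" by a JSON object that holds its "op" and its "data". carry_out: Moves the arm, as the interface text tells. Its arguments: {"type":"object","properties":{"translation":{"type":"array","items":{"type":"array","items":{"type":"number"}}},"turn":{"type":"array","items":{"type":"array","items":{"type":"number"}}},"gripper":{"type":"array","items":{"type":"number"}},"squeeze":{"type":"number"}},"required":["translation","turn","gripper"]}

```bash
mkdir -p pics; cat > h.py <<'E'
import numpy as np, cv2
from cell import robot, read_camera, nets
def ray(p,px):
    T=p["world_from_camera"]; d=T[:3,:3]@np.array([(px[0]-p["cx"])/p["fx"],(px[1]-p["cy"])/p["fy"],1.])
    return T[:3,3],d
def onz(p,px,z):
    o,d=ray(p,px); return o+d*(z-o[2])/d[2]
def proj(p,X):
    T=np.linalg.inv(p["world_from_camera"]); c=T[:3,:3]@np.array(X)+T[:3,3]
    return np.array([p["fx"]*c[0]/c[2]+p["cx"],p["fy"]*c[1]/c[2]+p["cy"]])
def tri(obs):
    A=np.zeros((3,3));b=np.zeros(3)
    for p,px in obs:
        o,d=ray(p,px); d=d/np.linalg.norm(d); M=np.eye(3)-np.outer(d,d); A+=M;b+=M@o
    return np.linalg.solve(A,b)
E
python3 - <<'E'
from h import *
Z=dict(jig=0,bar_end=.056,ring_top=.144,ring_centre=.108,yellow_post=.014,black_post=.014,drill_bush=.014,hex_bolt=.014,wrench=0,hammer=0,coolant=0,done_flange=0,scraper=0)
P={n:read_camera(n) for n in("scene","top")}
for n,p in P.items():
    cv2.imwrite(f"pics/{n}0.png",p["img"][:,:,::-1]); print(n,p["world_from_camera"][:3,3].round(3))
    for k,z in Z.items():
        for r in nets.tip_of(p,k)[:2]: print(n,k,round(r["score"],2),np.round(r["pixel"],0),onz(p,r["pixel"],z).round(3))
print(robot.observe())
E
```

```text
scene [1.064 0.014 0.957]
scene jig 0.87 [353. 335.] [0.686 0.081 0.   ]
scene jig 0.52 [309. 292.] [ 0.585 -0.021  0.   ]
scene bar_end 0.59 [370. 244.] [0.48  0.118 0.056]
scene ring_top 0.71 [370. 230.] [0.501 0.108 0.144]
scene yellow_post 0.43 [354. 333.] [0.688 0.081 0.014]
scene yellow_post 0.42 [346. 249.] [0.47  0.064 0.014]
scene black_post 0.51 [390. 253.] [0.479 0.172 0.014]
scene black_post 0.49 [126. 306.] [ 0.642 -0.432  0.014]
scene drill_bush 0.69 [412. 309.] [0.627 0.214 0.014]
scene hex_bolt 0.62 [312. 294.] [ 0.596 -0.016  0.014]
scene wrench 0.67 [160. 212.] [ 0.368 -0.423 -0.   ]
scene wrench 0.58 [413. 311.] [0.624 0.219 0.   ]
scene hammer 0.85 [488. 223.] [0.367 0.432 0.   ]
scene coolant 0.8 [514. 316.] [0.626 0.447 0.   ]
scene coolant 0.67 [485. 223.] [0.367 0.425 0.   ]
scene done_flange 0.6 [423. 207.] [ 0.321  0.269 -0.   ]
scene scraper 0.58 [125. 305.] [ 0.635 -0.442  0.   ]
top [0.463 0.016 1.298]
top jig 0.75 [288. 194.] [0.668 0.089 0.   ]
top bar_end 0.83 [277. 263.] [0.487 0.115 0.056]
top bar_end 0.28 [238. 212.] [0.615 0.21  0.056]
top ring_top
[... 618 characters left out ...]
7 [489. 203.] [ 0.633 -0.438  0.   ]
{'time': 1.4, 'qpos': array([-1.27497676e+00,  3.41998024e-01,  1.52406442e+00, -4.46674611e-07,
        1.27542902e+00, -1.46008375e-01]), 'qvel': array([-0.00159962, -0.00022445,  0.00176093, -0.00199865,  0.00230696,
       -0.00146329]), 'joint_efforts': array([ 2.46768386e-04, -4.31128979e+01, -2.44476038e+01,  7.17938016e-02,
        4.82923770e-02,  1.76889245e-05]), 'tool_pos': array([ 0.22450992, -0.47460305,  0.22675397]), 'tool_rot': array([ 3.14157751e+00, -1.00049943e-04, -1.12896825e+00]), 'contact_force': array([ 0.82530733, -0.7266762 , -0.08307642]), 'torque': array([ 0.01105959, -0.01394301,  0.02886881]), 'opening': 0.09198292093298364}
```

View both.

```bash
python3 - <<'E'
import cv2
a=cv2.imread("pics/scene0.png")[200:400,280:480];b=cv2.imread("pics/top0.png")[150:350,180:380]
cv2.imwrite("pics/c1.png",cv2.hconcat([cv2.resize(x,(400,400),interpolation=cv2.INTER_CUBIC) for x in(a,b)]))
E
```

```text
(no output)
```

View pics/c1.png

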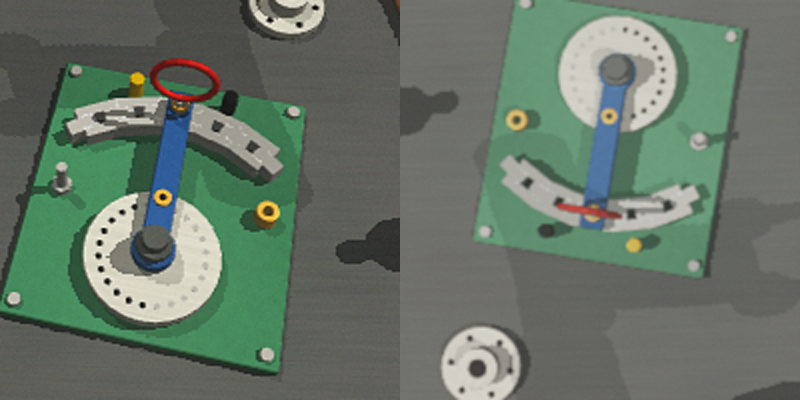

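View pics/top0.png

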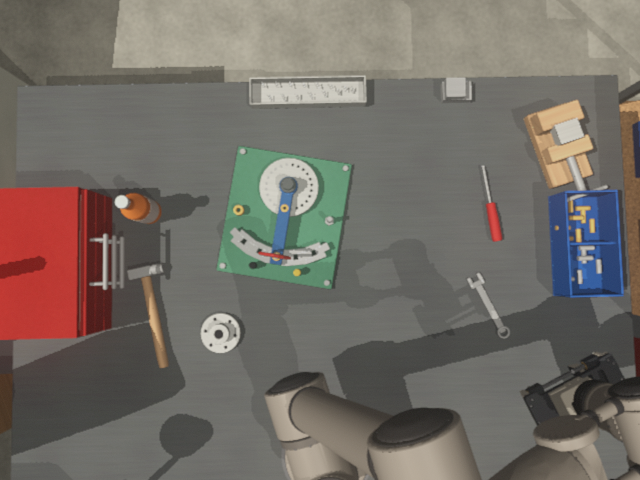

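Crop shows the jig: yellow post at top image (296,272), to the right of the arm (world −y → jig −y, so target +0.2618), black post (253,265), pivot (288,184), ring about (276,253), and nothing tall between the robot and the ring. Next I'll fit the jig's pose.

```bash
cat >> h.py <<'E'
def blob(p,lo,hi,box):
    x0,y0,x1,y1=box; h=cv2.cvtColor(p["img"],cv2.COLOR_RGB2HSV); m=cv2.inRange(h,lo,hi); k=np.zeros_like(m); k[y0:y1,x0:x1]=m[y0:y1,x0:x1]; return k
def cen(k):
    r,c=np.nonzero(k); return np.array([c.mean(),r.mean()]),len(r)
E
python3 - <<'E'
from h import *
from scipy.optimize import least_squares
B=dict(scene=(270,190,450,400),top=(205,135,370,300))
obs=[]
for n in B:
    p=read_camera(n); b=B[n]
    y,ny=cen(blob(p,(22,150,100),(32,255,255),(335,230,355,255) if n=="scene" else (290,264,304,280)))
    r,nr=cen(blob(p,(0,150,80),(4,255,255),b)|blob(p,(174,150,80),(180,255,255),b))
    g=blob(p,(60,80,30),(85,255,255),b)
    q=cv2.minAreaRect(np.argwhere(g>0)[:,::-1].astype(np.float32)) 
    hull=cv2.convexHull(np.argwhere(g>0)[:,::-1].astype(np.int32))
    for e in np.arange(2,15,.5):
        a=cv2.approxPolyDP(hull,e,True)[:,0]
        if len(a)<=4: break
    print(n,"yellow",y,ny,"red",r,nr,"corners",a.tolist(),p["fx"])
    a180=.2618
    obs+=[(p,y,(-.219*np.cos(a180),-.219*np.sin(a180),.034 if n=="top" else .031),"yel"),(p,r,(-.18,0,.108),"ring")]
    w=np.array([onz(p,c,.014)[:2] for c in a]); print(w.round(3).tolist())
    for c,cw in zip(a,w): obs.append((p,c.astype(float),None,"cor"))
C=[(-.24,-.15,.014),(.09,-.15,.014),(.09,.15,.014),(-.24,.15,.014)]
def W(v,X):
    c,s=np.cos(v[2]),np.sin(v[2]); return np.array([v[0]+c*X[0]-s*X[1],v[1]+s*X[0]+c*X[1],X[2]])
def res(v):
    o=[]
    for p,c,X,k in obs:
        if X is None: e=min((proj(p,W(v,q))-c for q in C),key=np.linalg.norm)
        else: e=proj(p,W(v,X))-c
        o+=list(e)
    return o
s=least_squares(res,[.668,.089,-.12],loss="soft_l1")
v=s.x; print("pose",v.round(4)); print(np.round(res(v),1).reshape(-1,2).tolist())
for k,X in dict(ring=(-.18,0,.108),post=(-.219*.9659,-.219*.2588,.014),ringT=(-.18*.9659,-.18*.2588,.108)).items(): print(k,W(v,X).round(4))
E
```

```text
scene yellow [348.67272727 241.05454545] 55 red [371.88085106 239.23829787] 235 corners [[432, 254], [417, 387], [279, 355], [314, 231]] 453.6638345247984
[[0.477, 0.273], [0.799, 0.21], [0.743, -0.078], [0.421, -0.017]]
top yellow [297.27272727 271.54545455] 11 red [272.29508197 254.85245902] 61 corners [[350, 165], [330, 287], [218, 269], [239, 147]] 499.5112688845166
[[0.738, -0.075], [0.424, -0.016], [0.476, 0.27], [0.792, 0.213]]
pose [ 0.6823  0.0835 -0.1904]
[[-0.4, 1.7], [0.6, 1.2], [1.0, -0.8], [1.7, -0.1], [-1.3, -0.3], [-0.4, -0.9], [-0.6, 0.5], [1.9, 0.1], [2.1, -1.5], [1.0, 2.1], [-2.4, 0.4], [-0.5, -2.8]]
ring [0.5056 0.1176 0.108 ]
post [0.4639 0.0679 0.014 ]
ringT [0.5028 0.0707 0.108 ]
```

Pose (0.682, 0.084, −0.190 rad); target at +0.2618. I'm moving to a staging point with the gripper shut: closed fingers are about 38 mm wide and the ring opening is 64 mm, so they can't pinch.

Call:
{"op": "carry_out", "data": {"translation": [[-0.0205,-0.037,-0.009],[-0.0205,-0.037,-0.009],[-0.0205,-0.037,-0.009],[-0.0205,-0.037,-0.009],[-0.0205,-0.037,-0.009],[-0.0205,-0.037,-0.009],[-0.0205,-0.037,-0.009],[-0.0205,-0.037,-0.009],[-0.037,-0.0177,0],[-0.037,-0.0177,0]], "turn": [[0,0,0],[0,0,0],[0,0,0],[0,0,0],[0,0,0],[0,0,0],[0,0,0],[0,0,0],[0,0,0],[0,0,0]], "gripper": [1,1,1,1,1,1,1,1,1,1], "squeeze": 5}}

```text
time: 2.5
tool_pos: [0.4227, -0.1162, 0.2988]
tool_rot: [-3.141, -0.0, -1.129]
contact_force: [0.9, 0.0, 0.7]
opening: 0.0163
```

Call:
{"op": "carry_out", "data": {"translation": [[-0.037,-0.0177,0],[-0.037,-0.0177,0],[-0.037,-0.0177,0],[-0.037,-0.0177,0],[-0.037,-0.0177,0],[-0.037,-0.0177,0],[0,0,0]], "turn": [[0,0,0.1],[0,0,0.1],[0,0,0.1],[0,0,0.1],[0,0,0.1],[0,0,0.1],[0,0,0]], "gripper": [1,1,1,1,1,1,1]}}

```text
time: 3.2
tool_pos: [0.4845, 0.1206, 0.2982]
tool_rot: [-3.142, 0.001, -1.728]
contact_force: [-0.1, -0.6, 0.0]
opening: 0.0006
```

```bash
cat >> h.py <<'E'
from scipy.spatial.transform import Rotation as Ro
PSI=-.1904; PIV=np.array([.6823,.0835])
def Rdes(yaw,tilt=np.pi/4):   # tool z inward along yaw and down
    z=np.array([np.sin(tilt)*np.cos(yaw),np.sin(tilt)*np.sin(yaw),-np.cos(tilt)]); x=np.array([np.sin(yaw),-np.cos(yaw),0]); return np.c_[x,np.cross(z,x),z]
def state():
    s=robot.observe(); return s,np.array(s["tool_pos"]),Ro.from_euler("xyz",s["tool_rot"]).as_matrix()
def go(pos,R):
    s,p,R0=state(); print("t",round(s["time"],2),"p",p.round(4),"z",R0[:,2].round(3),"x",R0[:,0].round(3),"F",np.round(s["contact_force"],1),"q",np.round(s["qpos"],2),"op",round(s["opening"],4))
    print("turn",Ro.from_matrix(R0.T@R).as_rotvec().round(3),"shift now-axes",(R0.T@(pos-p)).round(4),"shift after turn",(R.T@(pos-p)).round(4))
E
python3 - <<'E'
from h import *
R=Rdes(PSI); d=R[:,2]; c=np.array([.5056,.1176,.108])
go(c-.1*d,R)
p=read_camera("wrist"); s,q,R0=state(); T=p["world_from_camera"]
print("cam in tool",(R0.T@(T[:3,3]-q)).round(3),"camz",(R0.T@T[:3,2]).round(2))
E
```

```text
t 3.2 p [0.4845 0.1206 0.2982] z [ 0.     0.001 -1.   ] x [-0.156 -0.988 -0.001] F [-0.1 -0.6  0. ] q [0.09 0.25 1.46 0.   1.43 1.82] op 0.0006
turn [0.785 0.014 0.031] shift now-axes [-0.0025  0.0494  0.1195] shift after turn [-0.001   0.1195  0.0495]
cam in tool [-0.001 -0.068 -0.159] camz [-0.    0.26  0.97]
```

Call:
{"op": "carry_out", "data": {"translation": [[0,0,0],[0,0,0],[0,0,0],[0,0,0],[0,0,0],[0,0,0],[0,0.04,0],[0,0.04,0],[0,0.04,0],[0,0,0]], "turn": [[0.131,0.002,0.005],[0.131,0.002,0.005],[0.131,0.002,0.005],[0.131,0.002,0.005],[0.131,0.002,0.005],[0.131,0.002,0.005],[0,0,0],[0,0,0],[0,0,0],[0,0,0]], "gripper": [1,1,1,1,1,1,1,1,1,1]}}

```text
time: 4.25
tool_pos: [0.3934, 0.1282, 0.2222]
tool_rot: [-2.41, -0.007, -1.766]
contact_force: [1.0, 1.0, 1.4]
opening: 0.0001
```

```bash
python3 - <<'E'
from h import *
R=Rdes(PSI); d=R[:,2]; c=np.array([.5056,.1176,.108])
go(c-.1*d,R)
w=read_camera("wrist"); p=read_camera("top"); s=read_camera("scene")
for n,q in (("w",w),("t",p),("s",s)):
    for k in("ring_top","ring_centre"): print(n,k,[(round(r["score"],2),np.round(r["pixel"]).tolist()) for r in nets.tip_of(q,k)[:2]])
im=w["img"][:,:,::-1].copy()
for X,col in((c,(0,255,0)),(c+[0,0,.036],(255,0,0)),(s and np.array(state()[1]),(255,255,0))):
    u=proj(w,X); print(u.round(0)); cv2.circle(im,tuple(int(t) for t in u),3,col,-1)
cv2.imwrite("pics/w1.png",im)
E
```

```text
t 4.25 p [0.3934 0.1282 0.2222] z [ 0.655 -0.134 -0.744] x [-0.194 -0.981  0.007] F [1.  1.  1.4] q [ 0.44 -0.06  2.29 -0.99  0.5   3.  ] op 0.0001
turn [ 0.053 -0.008  0.001] shift now-axes [-0.0113 -0.0018  0.0599] shift after turn [-0.0109  0.0015  0.06  ]
w ring_top [(0.73, [301.0, 194.0])]
w ring_centre [(0.78, [304.0, 212.0]), (0.15, [358.0, 281.0])]
t ring_top [(0.56, [274.0, 254.0])]
t ring_centre [(0.47, [274.0, 254.0])]
s ring_top [(0.75, [353.0, 332.0]), (0.68, [371.0, 234.0])]
s ring_centre [(0.76, [370.0, 241.0])]
[303. 213.]
[301. 190.]
[310. 277.]
```

View pics/w1.png

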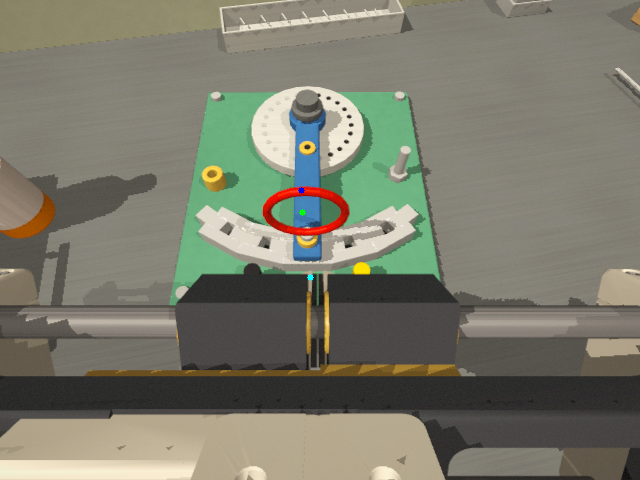

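The ring nets agree with the projected fit to within about 4 px in the wrist view: centre (304,212) against (303,213). Joint 4 is at its limit, so I'll turn the tool yaw to about 0, which suits both the start and the target angle.

```bash
python3 - <<'E'
from h import *
R=Rdes(0.0,.75); d=R[:,2]; c=np.array([.5056,.1176,.108])
go(c-.1*d,R)
E
```

```text
t 4.7 p [0.3983 0.1294 0.2258] z [ 0.66  -0.133 -0.739] x [-0.194 -0.981  0.003] F [ 0.6 -0.2 -0.3] q [ 0.43 -0.06  2.28 -1.    0.5   3.  ] op 0.0004
turn [ 0.011 -0.135 -0.141] shift now-axes [ 0.0039 -0.      0.0603] shift after turn [0.0118 0.0018 0.0593]
```

Call:
{"op": "carry_out", "data": {"translation": [[0,0,0],[0,0,0],[0,0,0],[0.004,0,0.02],[0.004,0.001,0.02],[0.004,0.001,0.019],[0,0,0]], "turn": [[0.004,-0.045,-0.047],[0.004,-0.045,-0.047],[0.003,-0.045,-0.047],[0,0,0],[0,0,0],[0,0,0],[0,0,0]], "gripper": [1,1,1,1,1,1,1]}}

```text
time: 5.4
tool_pos: [0.4289, 0.1363, 0.2054]
tool_rot: [-2.417, -0.028, -1.597]
contact_force: [0.2, -0.2, 0.6]
opening: 0.0003
```

```bash
python3 - <<'E'
from h import *
R=Rdes(0.0,.75); d=R[:,2]; c=np.array([.5056,.1176,.108])
go(c+.028*d,R)
E
```

```text
t 5.4 p [0.4289 0.1363 0.2054] z [ 0.662 -0.038 -0.748] x [-0.026 -0.999  0.028] F [ 0.2 -0.2  0.6] q [ 0.3  -0.    2.3  -1.    0.28  2.78] op 0.0003
turn [ 0.025 -0.038 -0.001] shift now-axes [0.013  0.0064 0.1524] shift after turn [0.0187 0.0103 0.1516]
```

```bash
cat > kin.py <<'E'
from h import *
from scipy.optimize import least_squares
def fk(q,k):
    off,lat,h,a,e,b,L=k
    R1=Ro.from_euler("z",q[0]); R2=R1*Ro.from_euler("y",q[1]); R3=R2*Ro.from_euler("y",q[2]); R=R3*Ro.from_euler("z",S4*q[3])*Ro.from_euler("y",q[4])*Ro.from_euler("z",S6*q[5]+O6)
    p=R1.apply([off,lat,h])+R2.apply([0,0,a])+R3.apply([e,0,b])+R.apply([0,0,L]); return p,R.as_matrix()
S4,S6,O6=1,1,0.
D=[([-1.275,.342,1.524,0,1.275,-.146],(.2245,-.4746,.2268),None),([.09,.25,1.46,0,1.43,1.82],(.4845,.1206,.2982),None),([.44,-.06,2.29,-.99,.5,3.0],(.3934,.1282,.2222),(.655,-.134,-.744)),([.43,-.06,2.28,-1,.5,3.0],(.3983,.1294,.2258),(.66,-.133,-.739)),([.3,0,2.3,-1,.28,2.78],(.4289,.1363,.2054),(.662,-.038,-.748))]
def r(k):
    o=[]
    for q,p,z in D:
        P,R=fk(q,k); o+=list((P-p)*10)
        if z: o+=list(R[:,2]-z)
    return np.r_[o,(np.array(k)-[0,.075,.3,.35,0,.35,.25])*.02]
for S4 in(1,-1):
    s=least_squares(r,[0,.075,.3,.35,0,.35,.25]); print(S4,s.cost,s.x.round(3),np.abs(s.fun[:24]).max().round(3))
    if s.cost<.01 : K=s.x; break
LO=np.array([-2.53,-.77,.04,-1,.28,-3.11]);HI=np.array([2.53,2.02,2.7,4.14,2.66,3.11])
# tool yaw relation: x axis for down pose yaw=j1-j6 holds with S6=1? 
print(fk(D[1][0],K)[1][:,0].round(2),"want -.156 -.988")
def ik(p,yaw,t,seeds):
    R=Rdes(yaw,t); best=None
    for q0 in seeds:
        f=lambda q:np.r_[(fk(q,K)[0]-p)*5,(fk(q,K)[1][:,2]-R[:,2]),fk(q,K)[1][:,0]-R[:,0]]
        s=least_squares(f,np.clip(q0,LO+1e-3,HI-1e-3),bounds=(LO,HI))
        if best is None or s.cost<best.cost: best=s
    return best
E
cat > plan.py <<'E'
from kin import *
seeds=[[.3,.2,2,-.5,.6,2],[.1,.3,2,.5,.6,2],[.0,.2,2,1.5,.6,0],[.1,.2,2.2,3.1,.4,-1],[.1,.2,2,1.0,.5,-1]]
c=np.array([.5056,.1176,.108]);cT=np.array([.5028,.0707,.108])
for t in(.55,.65,.75):
  for yaw in(-.2,0,.2,.4):
    d=Rdes(yaw,t)[:,2]
    for n,p in(("stage",c-.08*d),("hook",c+.028*d),("endup",cT+.028*d+[0,0,.03]),("out",cT-.08*d)):
        s=ik(p,yaw,t,seeds); print(t,yaw,n,round(s.cost**.5,3),s.x.round(2))
E
python3 plan.py
```

```text
1 0.0011196188544926806 [0.001 0.077 0.205 0.512 0.037 0.374 0.315] 0.024
[0.16 0.99 0.  ] want -.156 -.988
0.55 -0.2 stage 0.0 [ 0.26  0.13  2.13 -0.57  0.44 -0.65]
0.55 -0.2 hook 0.032 [ 0.21  0.39  2.1  -0.95  0.28 -0.28]
0.55 -0.2 endup 0.031 [ 0.08  0.3   2.11 -0.57  0.28 -0.78]
0.55 -0.2 out 0.0 [ 0.11  0.1   2.18 -0.45  0.38 -0.87]
0.55 0 stage 0.0 [ 0.13  0.1   2.17 -0.22  0.33 -1.25]
0.55 0 hook 0.081 [ 0.12  0.36  2.07 -0.26  0.28 -1.2 ]
0.55 0 endup 0.055 [-0.02  0.28  2.1   0.02  0.28 -1.61]
0.55 0 out 0.0 [-0.02  0.07  2.21  0.03  0.32 -1.62]
0.55 0.2 stage 0.0 [ 0.    0.08  2.19  0.31  0.34 -2.04]
0.55 0.2 hook 0.08 [ 0.02  0.36  2.08  0.36  0.28 -2.07]
0.55 0.2 endup 0.03 [-0.11  0.28  2.14  0.64  0.28 -2.47]
0.55 0.2 out 0.0 [-0.16  0.06  2.22  0.51  0.39 -2.35]
0.55 0.4 stage 0.0 [-0.13  0.09  2.18  0.63  0.46 -2.61]
0.55 0.4 hook 0.022 [-0.06  0.37  2.16  1.12  0.28 -3.08]
0.55 0.4 endup 0.0 [-0.18  0.29  2.16  0.95  0.36 -3.  ]
0.55 0.4 out 0.0 [-0.28  0.08  2.19  0.7   0.53 -2.8 ]
0.65 -0.2 stage 0.0 [ 0.3   0.13  2.22 -0.99  0.36 -0.2 ]
0.65 -0.2 hook 0.032 [0.21
[... 978 characters left out ...]
.2 out 0.04 [0.17 0.12 2.42 4.14 0.28 0.86]
0.75 0 stage 0.052 [0.2  0.14 2.43 3.75 0.28 1.12]
0.75 0 hook 0.0 [0.13 0.41 2.31 3.41 0.34 1.41]
0.75 0 endup 0.012 [-0.02  0.32  2.34  3.09  0.28  1.61]
0.75 0 out 0.056 [-0.03  0.1   2.5   3.04  0.28  1.65]
0.75 0.2 stage 0.037 [-0.09  0.09  2.45  2.2   0.28  2.28]
0.75 0.2 hook 0.0 [0.01 0.4  2.33 2.76 0.36 1.79]
0.75 0.2 endup 0.0 [-0.15  0.3   2.33  2.3   0.31  2.13]
0.75 0.2 out 0.0 [-0.25  0.05  2.43  1.7   0.31  2.66]
0.75 0.4 stage 0.0 [-0.25  0.09  2.39  1.52  0.43  2.69]
0.75 0.4 hook 0.0 [-0.11  0.4   2.32  2.22  0.43  2.06]
0.75 0.4 endup 0.0 [-0.26  0.32  2.31  1.82  0.44  2.35]
0.75 0.4 out 0.0 [-0.44  0.09  2.39  1.4   0.54  2.66]
```

```bash
sed -i 's/^S4,S6,O6=1,1,0\./S4,S6,O6=1,1,np.pi/' kin.py; cat > plan.py <<'E'
from kin import *
c=np.array([.5056,.1176,.108]);cT=np.array([.5028,.0707,.108])
S=np.array([.445,.118,.20])
def run(W):
    q=np.array([.3,0,2.3,-.99,.29,2.78]); prev=W[0]
    for w in W:
        for u in np.linspace(0,1,6)[1:]:
            a=[np.array(prev[0])+u*(np.array(w[0])-prev[0]),prev[1]+u*(w[1]-prev[1]),prev[2]+u*(w[2]-prev[2])]
            s=ik(*a,[q]); dq=np.abs(s.x-q).max(); q=s.x
            if s.cost**.5>.01: print("   bad",np.round(a[0],3),a[1:],round(s.cost**.5,3),q.round(2))
        print(np.round(w[0],3),w[1:],"err",round(s.cost**.5,3),q.round(2),"dq",dq.round(2)); prev=w
for yf,tf in((.1,.9),(.25,.9),(.4,.8)):
    d=Rdes(yf,tf)[:,2]; print("final yaw,tilt",yf,tf)
    run([(S,0.,.35),(S,.5,.35),(S,.5,.8),(S,yf,tf),(c-.08*d,yf,tf),(c+.028*d,yf,tf),(c+.028*d+[0,0,.035],yf,tf),(cT+.028*d+[0,0,.035],yf,tf),(cT+.028*d,yf,tf),(cT-.07*d,yf,tf),(cT-.07*d+[0,0,.12],yf,tf)])
E
python3 plan.py
```

```text
1 0.0011196188544926324 [0.001 0.077 0.205 0.512 0.037 0.374 0.315] 0.024
[-0.16 -0.99 -0.  ] want -.156 -.988
final yaw,tilt 0.1 0.9
[0.445 0.118 0.2  ] (0.0, 0.35) err 0.0 [ 0.12  0.08  2.01 -0.06  0.7   1.73] dq 0.0
[0.445 0.118 0.2  ] (0.5, 0.35) err 0.0 [-0.03  0.08  2.01  0.25  0.76  0.88] dq 0.16
[0.445 0.118 0.2  ] (0.5, 0.8) err 0.0 [-0.28  0.01  2.38  1.36  0.54 -0.36] dq 0.33
   bad [0.445 0.118 0.2  ] [np.float64(0.17999999999999994), np.float64(0.88)] 0.01 [-0.02  0.01  2.48  2.54  0.28 -1.11]
[0.445 0.118 0.2  ] (0.1, 0.9) err 0.008 [ 0.08  0.03  2.49  3.09  0.28 -1.53] dq 0.55
[0.443 0.111 0.158] (0.1, 0.9) err 0.0 [ 0.05  0.16  2.56  3.06  0.48 -1.53] dq 0.05
[0.527 0.12  0.091] (0.1, 0.9) err 0.0 [ 0.07  0.48  2.43  3.1   0.67 -1.56] dq 0.05
[0.527 0.12  0.126] (0.1, 0.9) err 0.0 [ 0.07  0.37  2.4   3.09  0.52 -1.55] dq 0.03
[0.525 0.073 0.126] (0.1, 0.9) err 0.0 [-0.1   0.35  2.43  2.84  0.56 -1.44] dq 0.05
[0.525 0.073 0.091] (0.1, 0.9) err 0.0 [-0.1   0.47  2.47  2.9   0.7  -1.51] dq 0.03
[0.448 0.065 0.152] (0.1, 0.9) err 0.0 [-0.18  0.17  2.59  2.71  0.55 -1.37]
[... 1639 characters left out ...]
 0.54 -0.36] dq 0.33
[0.445 0.118 0.2  ] (0.4, 0.8) err 0.0 [-0.2  -0.01  2.39  1.45  0.42 -0.31] dq 0.02
[0.453 0.095 0.164] (0.4, 0.8) err 0.0 [-0.29  0.1   2.44  1.72  0.48 -0.69] dq 0.07
[0.524 0.125 0.088] (0.4, 0.8) err 0.0 [-0.13  0.43  2.36  2.32  0.51 -1.2 ] dq 0.08
[0.524 0.125 0.123] (0.4, 0.8) err 0.0 [-0.13  0.33  2.32  2.11  0.43 -0.97] dq 0.05
[0.521 0.079 0.123] (0.4, 0.8) err 0.0 [-0.28  0.32  2.33  1.93  0.5  -0.91] dq 0.04
[0.521 0.079 0.088] (0.4, 0.8) err 0.0 [-0.28  0.42  2.37  2.14  0.56 -1.15] dq 0.04
[0.457 0.051 0.157] (0.4, 0.8) err 0.0 [-0.46  0.14  2.44  1.61  0.57 -0.73] dq 0.12
[0.457 0.051 0.277] (0.4, 0.8) err 0.0 [-0.46 -0.14  2.22  0.96  0.72  0.07] dq 0.12
```

```bash
python3 - <<'E'
from h import *
S=np.array([.445,.118,.20])
go(S,Rdes(0,.35))
L=[(0,.35),(.5,.35),(.5,.8),(.25,.9),(.1,.9)]
for a,b in zip(L,L[1:]): print(a,b,Ro.from_matrix(Rdes(*a).T@Rdes(*b)).as_rotvec().round(3))
E
```

```text
t 5.4 p [0.4289 0.1363 0.2054] z [ 0.662 -0.038 -0.748] x [-0.026 -0.999  0.028] F [ 0.2 -0.2  0.6] q [ 0.3  -0.    2.3  -1.    0.28  2.78] op 0.0003
turn [-0.375 -0.037 -0.008] shift now-axes [ 0.0178 -0.0085  0.0154] shift after turn [ 0.0183 -0.0133  0.0106]
(0, 0.35) (0.5, 0.35) [ 0.    -0.171 -0.47 ]
(0.5, 0.35) (0.5, 0.8) [ 0.45 -0.    0.  ]
(0.5, 0.8) (0.25, 0.9) [0.099 0.188 0.165]
(0.25, 0.9) (0.1, 0.9) [0.    0.117 0.093]
```

Call:
{"op": "carry_out", "data": {"translation": [[0,0,0],[0,0,0],[0,0,0],[0,0,0],[0.018,-0.013,0.011],[0,0,0],[0,0,0],[0,0,0],[0,0,0],[0,0,0]], "turn": [[-0.094,-0.009,-0.002],[-0.094,-0.009,-0.002],[-0.094,-0.009,-0.002],[-0.094,-0.009,-0.002],[0,0,0],[0,-0.043,-0.118],[0,-0.043,-0.118],[0,-0.043,-0.118],[0,-0.043,-0.118],[0,0,0]], "gripper": [1,1,1,1,1,1,1,1,1,1]}}

```text
time: 6.4
tool_pos: [0.4456, 0.1093, 0.2022]
tool_rot: [-2.71, -0.07, -1.149]
contact_force: [0.1, 0.2, -0.3]
opening: 0.0005
```

Call:
{"op": "carry_out", "data": {"translation": [[0,0,0],[0,0,0],[0,0,0],[0,0,0],[0,0,0],[0,0,0],[0,0,0],[0,0,0],[0,0,0],[0,0,0]], "turn": [[0.06,0,0],[0.06,0,0],[0.06,0,0],[0.06,0,0],[0.06,0,0],[0.05,0,0],[0.05,0,0],[0.05,0,0],[0,0,0],[0,0,0]], "gripper": [1,1,1,1,1,1,1,1,1,1]}}

```text
time: 7.4
tool_pos: [0.4443, 0.1127, 0.201]
tool_rot: [-2.305, -0.06, -1.145]
contact_force: [0.9, 0.4, 0.1]
opening: 0.0005
```

```bash
python3 - <<'E'
from h import *
S=np.array([.445,.118,.20])
go(S,Rdes(.5,.8));go(S,Rdes(.25,.9))
E
```

```text
t 7.4 p [0.4443 0.1127 0.201 ] z [ 0.693  0.27  -0.669] x [ 0.412 -0.909  0.06 ] F [0.9 0.4 0.1] q [-0.23 -0.01  2.43  1.61  0.43 -0.55] op 0.0005
turn [-0.034 -0.095 -0.007] shift now-axes [-0.0046 -0.0013  0.0026] shift after turn [-0.0044 -0.0014  0.003 ]
t 7.4 p [0.4443 0.1127 0.201 ] z [ 0.693  0.27  -0.669] x [ 0.412 -0.909  0.06 ] F [0.9 0.4 0.1] q [-0.23 -0.01  2.43  1.61  0.43 -0.55] op 0.0005
turn [0.058 0.095 0.159] shift now-axes [-0.0046 -0.0013  0.0026] shift after turn [-0.005  -0.0004  0.0022]
```

Call:
{"op": "carry_out", "data": {"translation": [[0,0,0],[0,0,0],[0,0,0],[0,0,0],[0.003,0.012,0.008],[0.004,0.012,0.008],[0.004,0.011,0.008],[0,0,0],[0,0,0],[0,0,0]], "turn": [[0.014,0.024,0.04],[0.014,0.024,0.04],[0.015,0.024,0.04],[0.015,0.023,0.039],[0,0,0],[0,0,0],[0,0,0],[0,0.058,0.046],[0,0.059,0.047],[0,0,0]], "gripper": [1,1,1,1,1,1,1,1,1,1]}}

```text
time: 8.4
tool_pos: [0.4458, 0.103, 0.1598]
tool_rot: [-2.237, 0.001, -1.445]
contact_force: [0.5, 0.9, 0.4]
opening: 0.0007
```

```bash
python3 - <<'E'
from h import *
R=Rdes(.1,.9);d=R[:,2];c=np.array([.5056,.1176,.108])
go(c-.06*d,R);go(c+.028*d,R)
E
```

```text
t 8.4 p [0.4458 0.103  0.1598] z [ 0.78   0.099 -0.618] x [ 0.125 -0.992 -0.001] F [0.5 0.9 0.4] q [-0.03  0.17  2.56  2.89  0.49 -1.44] op 0.0007
turn [-0.005  0.021  0.015] shift now-axes [-0.0082  0.0026  0.0201] shift after turn [-0.0085  0.0027  0.02  ]
t 8.4 p [0.4458 0.103  0.1598] z [ 0.78   0.099 -0.618] x [ 0.125 -0.992 -0.001] F [0.5 0.9 0.4] q [-0.03  0.17  2.56  2.89  0.49 -1.44] op 0.0007
turn [-0.005  0.021  0.015] shift now-axes [-0.0063  0.0031  0.1081] shift after turn [-0.0085  0.0027  0.108 ]
```

Call:
{"op": "carry_out", "data": {"translation": [[-0.004,0.001,0],[-0.0045,0.0015,0.02],[0,0,0.02],[0,0,0.008],[0,0,0]], "turn": [[-0.005,0.021,0.015],[0,0,0],[0,0,0],[0,0,0],[0,0,0]], "gripper": [1,1,1,1,1]}}

```text
time: 8.9
tool_pos: [0.4811, 0.1135, 0.1273]
tool_rot: [-2.242, -0.002, -1.47]
contact_force: [-1.0, -0.1, -0.1]
opening: 0.0005
```

```bash
python3 - <<'E'
from h import *
R=Rdes(.1,.9);d=R[:,2];c=np.array([.5056,.1176,.108])
go(c+.028*d,R)
w=read_camera("wrist"); s=read_camera("scene"); ims=[]
for q,n in((w,"w"),(s,"s")):
    for k in("ring_top","ring_centre"): print(n,k,[(round(r["score"],2),np.round(r["pixel"]).tolist()) for r in nets.tip_of(q,k)[:2]],proj(q,c+[0,0,.036*(k=="ring_top")]).round(0))
a=s["img"][190:290,320:420]; b=w["img"][100:400,170:470]
cv2.imwrite("pics/a2.png",cv2.hconcat([cv2.resize(x,(400,400),interpolation=cv2.INTER_CUBIC) for x in(a,b)])[:,:,::-1])
E
```

```text
t 8.9 p [0.4811 0.1135 0.1273] z [ 0.779  0.077 -0.622] x [ 0.1   -0.995  0.002] F [-1.  -0.1 -0.1] q [ 0.05  0.34  2.5   3.08  0.59 -1.55] op 0.0005
turn [ 0.001 -0.001  0.002] shift now-axes [-0.0017 -0.0004  0.0594] shift after turn [-0.0016 -0.0003  0.0594]
w ring_top [(0.66, [312.0, 232.0])] [313. 228.]
w ring_centre [] [313. 267.]
s ring_top [(0.72, [352.0, 330.0]), (0.66, [373.0, 232.0])] [374. 231.]
s ring_centre [] [372. 240.]
```

View pics/a2.png

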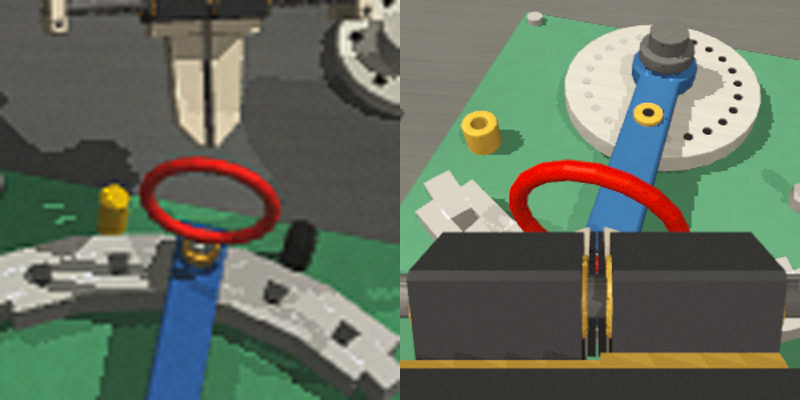

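The scene crop shows the closed, tapered fingertips (tip at 208,145) centred just outside the ring (140–280 × 157–243). The wrist and scene ring detections match the fit, so I'm inserting now.

Call:
{"op": "carry_out", "data": {"translation": [[-0.001,0,0.015],[-0.0005,0,0.015],[0,0,0.015],[0,0,0.014],[0,0,0]], "turn": [[0,0,0],[0,0,0],[0,0,0],[0,0,0],[0,0,0]], "gripper": [1,1,1,1,1]}}

```text
time: 9.7
tool_pos: [0.5271, 0.1187, 0.0906]
tool_rot: [-2.242, -0.004, -1.473]
contact_force: [0.3, 0.8, 0.6]
opening: 0.0003
```

```bash
cat >> h.py <<'E'
def shot(fn,box=(320,190,420,290)):
    s=read_camera("scene"); x0,y0,x1,y1=box
    cv2.imwrite(fn,cv2.resize(s["img"][y0:y1,x0:x1],(500,500),interpolation=cv2.INTER_CUBIC)[:,:,::-1]); return s
def redtop(s):
    k=blob(s,(0,150,80),(4,255,255),(320,190,430,270))|blob(s,(174,150,80),(180,255,255),(320,190,430,270)); r,c=np.nonzero(k); return dict(rows=(r.min(),r.max()),cols=(c.min(),c.max()),n=len(r))
E
python3 - <<'E'
from h import *
R=Rdes(.1,.9)
go(state()[1]+[0,0,.01],R)
print(redtop(shot("pics/i3.png")))
E
```

```text
t 9.7 p [0.5271 0.1187 0.0906] z [ 0.78   0.074 -0.622] x [ 0.098 -0.995  0.004] F [0.3 0.8 0.6] q [ 0.07  0.5   2.41  3.1   0.66 -1.56] op 0.0003
turn [ 0.    -0.004  0.002] shift now-axes [ 0.     -0.0078 -0.0062] shift after turn [ 0.     -0.0078 -0.0062]
{'rows': (np.int64(229), np.int64(250)), 'cols': (np.int64(355), np.int64(389)), 'n': 193}
```

View pics/i3.png

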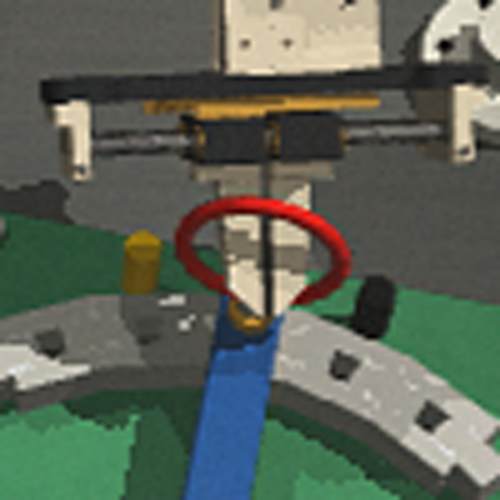

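The fingers pass through the ring (tip at about 265,315; ring 175–350 × 195–315) with no contact force. I'm lifting straight up.

Call:
{"op": "carry_out", "data": {"translation": [[0,-0.0039,-0.0031],[0,-0.0039,-0.0031],[0,-0.0039,-0.0031],[0,0,0]], "turn": [[0,0,0],[0,0,0],[0,0,0],[0,0,0]], "gripper": [1,1,1,1]}}

```text
time: 10.15
tool_pos: [0.5252, 0.1187, 0.1062]
tool_rot: [-2.243, -0.004, -1.472]
contact_force: [-3.0, 0.2, -5.6]
opening: 0.0005
```

Call:
{"op": "carry_out", "data": {"translation": [[0,-0.0031,-0.0025],[0,0,0]], "turn": [[0,0,0],[0,0,0]], "gripper": [1,1]}}

```text
time: 10.35
tool_pos: [0.5254, 0.1187, 0.1096]
tool_rot: [-2.244, -0.004, -1.473]
contact_force: [-5.0, 1.2, -5.2]
opening: 0.0009
```

Call:
{"op": "carry_out", "data": {"translation": [[0,-0.0031,-0.0025],[0,0,0]], "turn": [[0,0,0],[0,0,0]], "gripper": [1,1]}}

```text
time: 10.55
tool_pos: [0.5255, 0.1187, 0.1135]
tool_rot: [-2.244, -0.004, -1.473]
contact_force: [-5.2, 0.1, -6.4]
opening: 0.0008
```

```bash
cat >> h.py <<'E'
def topbar(s,u0,u1,v0,v1):
    h=s["img"].astype(float); w=np.clip(h[:,:,0]-np.maximum(h[:,:,1],h[:,:,2]),0,None)[v0:v1,u0:u1]; r=np.arange(v0,v1)[:,None]; return (w*r).sum()/w.sum()
E
python3 - <<'E'
from h import *
go(state()[1]+[0,0,.01],Rdes(.1,.9))
old=cv2.imread("pics/scene0.png")[:,:,::-1]
s=shot("pics/l4.png")
for u in((364,370),(370,376),(376,382)):
    print(topbar({"img":old},*u,222,236),topbar(s,*u,216,236))
c=np.array([.5056,.1176,.144]); print([proj(s,c+[0,0,z]).round(2).tolist() for z in(0,.01,.02)])
w=read_camera("wrist"); print([(round(r["score"],2),np.round(r["pixel"],1).tolist()) for r in nets.tip_of(w,"ring_top")],[proj(w,c+[0,0,z]).round(1).tolist() for z in(0,.01,.02)])
E
```

```text
t 10.55 p [0.5255 0.1187 0.1135] z [ 0.779  0.074 -0.623] x [ 0.098 -0.995  0.004] F [-5.2  0.1 -6.4] q [ 0.07  0.42  2.4   3.1   0.57 -1.56] op 0.0008
turn [ 0.002 -0.004  0.002] shift now-axes [ 0.     -0.0078 -0.0062] shift after turn [ 0.     -0.0078 -0.0062]
230.43458781362008 226.52765672142138
230.66116887773396 226.84037558685446
232.219366969602 227.73240719653836
[[374.18, 231.44], [374.67, 228.82], [375.18, 226.16]]
[(0.79, [318.2, 285.2])] [[313.9, 297.1], [313.8, 284.4], [313.8, 270.1]]
```

View pics/l4.png

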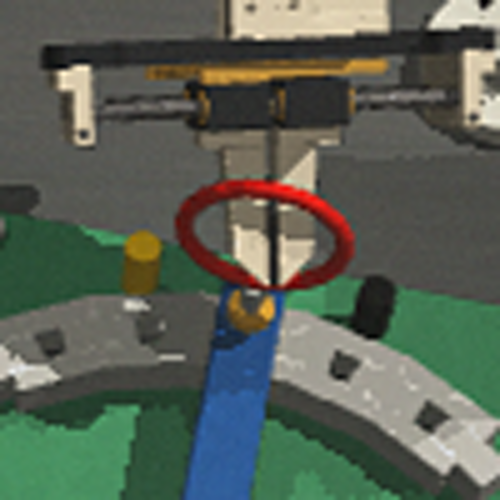

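The stem now shows above the housing. The ring's top bar moved up about 4 px, which is about 14–15 mm of lift (clear from 10 mm, stop at 24 mm), and Fz is −6.4 N. I'll lift 3 mm more, then swing half-way and check.

Call:
{"op": "carry_out", "data": {"translation": [[0,-0.0023,-0.0019],[0,0,0],[0.0057,0.0008,-0.001],[0.0057,0.0008,-0.001],[0.0057,0.0008,-0.001],[0.0057,0.0008,-0.001],[0,0,0]], "turn": [[0,0,0],[0,0,0],[0,0,0],[0,0,0],[0,0,0],[0,0,0],[0,0,0]], "gripper": [1,1,1,1,1,1,1]}}

```text
time: 11.4
tool_pos: [0.5237, 0.0945, 0.1171]
tool_rot: [-2.241, -0.004, -1.474]
contact_force: [-1.5, -0.5, -6.6]
opening: 0.0003
```

```bash
cat >> h.py <<'E'
def armang():
    # arm angle from the blue bar: sample points along bar centre line (z=.056) in top and scene
    out=[]
    for n in("top","scene"):
        p=read_camera(n); b=blob(p,(104,120,50),(125,255,255),(205,135,370,300) if n=="top" else (270,190,450,400))
        r,c=np.nonzero(b); X=np.array([onz(p,(u,v),.056)[:2] for u,v in zip(c,r)])-PIV; rad=np.hypot(*X.T); m=(rad>.06)&(rad<.19)
        a=np.arctan2(-X[m,1],-X[m,0])-PSI; out.append((n,round(float(np.median(a)),4),int(m.sum())))
        if n=="scene": s=p
    return out,s
E
python3 - <<'E'
from h import *
go(state()[1]+[0,0,.01],Rdes(.1,.9)); a,s=armang(); print(a,redtop(s))
E
```

```text
t 11.4 p [0.5237 0.0945 0.1171] z [ 0.78   0.073 -0.621] x [ 0.097 -0.995  0.004] F [-1.5 -0.5 -6.6] q [-0.02  0.4   2.42  2.98  0.58 -1.51] op 0.0003
turn [-0.    -0.005  0.001] shift now-axes [ 0.     -0.0078 -0.0062] shift after turn [ 0.     -0.0078 -0.0062]
[('top', 0.1449, 330), ('scene', 0.1512, 533)] {'rows': (np.int64(224), np.int64(245)), 'cols': (np.int64(344), np.int64(379)), 'n': 224}
```

Call:
{"op": "carry_out", "data": {"translation": [[0.0059,0.0004,-0.0004],[0.0059,0.0004,-0.0004],[0.0059,0.0004,-0.0004],[0.0059,0.0004,-0.0004],[0,0,0]], "turn": [[0,0,0],[0,0,0],[0,0,0],[0,0,0],[0,0,0]], "gripper": [1,1,1,1,1]}}

```text
time: 12.0
tool_pos: [0.5232, 0.0711, 0.1166]
tool_rot: [-2.243, -0.004, -1.473]
contact_force: [-2.7, -0.9, -7.0]
opening: 0.0002
```

```bash
python3 - <<'E'
from h import *
import h
go(state()[1]+[0,0,.01],Rdes(.1,.9)); a,s=armang(); print("now",a,redtop(s))
real=h.read_camera
def fake(n):
    p=dict(real(n)); p["img"]=cv2.imread(f"pics/{n}0.png")[:,:,::-1].copy(); return p
h.read_camera=fake; print("base",armang()[0]); h.read_camera=real
shot("pics/m5.png",(310,190,410,290))
E
```

```text
t 12.0 p [0.5232 0.0711 0.1166] z [ 0.779  0.073 -0.622] x [ 0.097 -0.995  0.004] F [-2.7 -0.9 -7. ] q [-0.11  0.4   2.43  2.86  0.59 -1.47] op 0.0002
turn [ 0.001 -0.005  0.002] shift now-axes [ 0.     -0.0078 -0.0062] shift after turn [ 0.     -0.0078 -0.0062]
now [('top', 0.2671, 322), ('scene', 0.2796, 550)] {'rows': (np.int64(225), np.int64(245)), 'cols': (np.int64(334), np.int64(368)), 'n': 217}
base [('top', 0.0013, 408), ('scene', 0.0074, 543)]
```

View pics/m5.png

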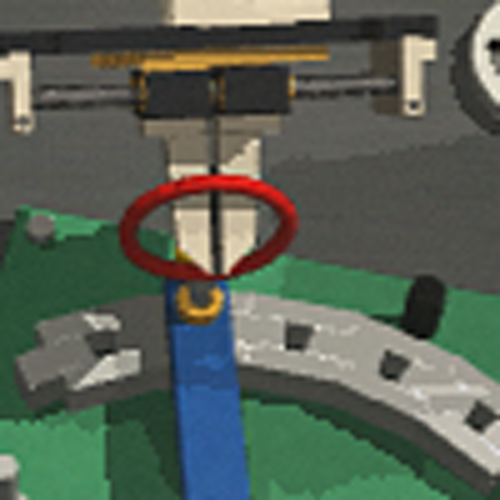

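The blue arm covers the target hole. Against the baseline, the angle is 0.266 (top) and 0.272 (scene) rad for a target of 0.2618, inside the snap range. I'm nudging back 1 mm and lowering.

Call:
{"op": "carry_out", "data": {"translation": [[-0.001,0,0],[0,0.0028,0.0022],[0,0.0028,0.0022],[0,0.0028,0.0022],[0,0.0028,0.0022],[0,0.0028,0.0022],[0,0.0028,0.0022],[0,0.0028,0.0022],[0,0.0028,0.0022],[0,0,0]], "turn": [[0,0,0],[0,0,0],[0,0,0],[0,0,0],[0,0,0],[0,0,0],[0,0,0],[0,0,0],[0,0,0],[0,0,0]], "gripper": [1,1,1,1,1,1,1,1,1,1]}}

```text
time: 13.25
tool_pos: [0.5232, 0.0726, 0.0879]
tool_rot: [-2.242, -0.004, -1.473]
contact_force: [-0.6, 0.2, -0.8]
opening: 0.0006
```

```bash
python3 - <<'E'
from h import *
go(state()[1]+[0,0,.01],Rdes(.1,.9)); a,s=armang(); print("now",a,redtop(s))
cT=np.array([.5028,.0707,.144])
for z in(0,.01): print(z,proj(s,cT+[0,0,z]).round(1))
u=int(proj(s,cT)[0]); print([round(topbar(s,u+a,u+a+6,220,236),2) for a in(-9,-3,3)])
p=shot("pics/d6.png",(310,190,410,290))
E
```

```text
t 13.25 p [0.5232 0.0726 0.0879] z [ 0.779  0.074 -0.622] x [ 0.098 -0.995  0.004] F [-0.6  0.2 -0.8] q [-0.1   0.5   2.45  2.91  0.71 -1.52] op 0.0006
turn [ 0.001 -0.004  0.002] shift now-axes [ 0.     -0.0078 -0.0062] shift after turn [ 0.     -0.0078 -0.0062]
now [('top', 0.2577, 322), ('scene', 0.2694, 544)] {'rows': (np.int64(228), np.int64(248)), 'cols': (np.int64(334), np.int64(368)), 'n': 190}
0 [352.6 229.7]
0.01 [352.9 227. ]
[np.float64(229.91), np.float64(229.12), np.float64(229.23)]
```

View pics/d6.png

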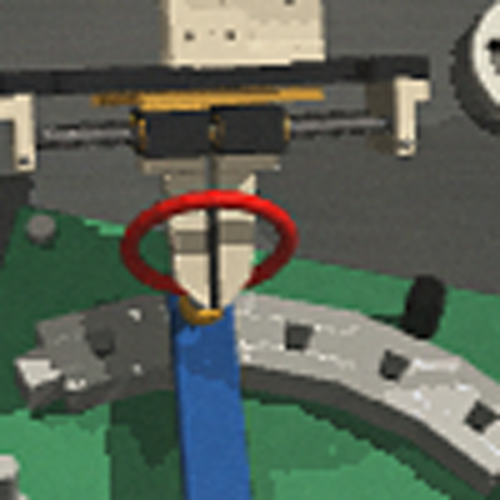

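The ring's top bar is at row 229.2. Home predicts about 229 and resting on the plate about 226, so the pin is home, with no contact force. I'm backing out along the finger axis.

Call:
{"op": "carry_out", "data": {"translation": [[0,0,-0.01],[0,0,-0.012],[0,0,-0.012],[0,0,-0.012],[0,0,-0.012],[0,0,-0.012],[0,0,-0.012],[0,0,-0.012],[0,0,-0.006],[0,0,0]], "turn": [[0,0,0],[0,0,0],[0,0,0],[0,0,0],[0,0,0],[0,0,0],[0,0,0],[0,0,0],[0,0,0],[0,0,0]], "gripper": [1,1,1,1,1,1,1,1,1,1]}}

```text
time: 14.4
tool_pos: [0.4447, 0.0652, 0.1513]
tool_rot: [-2.24, -0.005, -1.473]
contact_force: [0.5, -0.4, 0.6]
opening: 0.0006
```

```bash
python3 - <<'E'
from h import *
go(state()[1]+[0,0,.01],Rdes(.1,.9)); a,s=armang(); print("now",a,redtop(s))
cT=np.array([.5028,.0707,.144]); u=int(proj(s,cT)[0]); print([round(topbar(s,u+a,u+a+6,220,236),2) for a in(-9,-3,3)])
for k,p0 in(("drill_bush",(412,309)),("hex_bolt",(312,294)),("done_flange",(423,207)),("hammer",(488,223)),("wrench",(160,212)),("coolant",(514,316)),("scraper",(125,305))): print(k,p0,[np.round(r["pixel"]).tolist() for r in nets.tip_of(s,k)[:1]])
b=s["img"][130:430,150:550]; cv2.imwrite("pics/e7.png",cv2.resize(b,(800,600),interpolation=cv2.INTER_CUBIC)[:,:,::-1])
E
```

```text
t 14.4 p [0.4447 0.0652 0.1513] z [ 0.781  0.074 -0.621] x [ 0.098 -0.995  0.005] F [ 0.5 -0.4  0.6] q [-0.18  0.19  2.59  2.73  0.56 -1.39] op 0.0006
turn [-0.001 -0.004  0.002] shift now-axes [ 0.     -0.0078 -0.0062] shift after turn [ 0.     -0.0078 -0.0062]
now [('top', 0.2571, 394), ('scene', 0.2689, 546)] {'rows': (np.int64(228), np.int64(248)), 'cols': (np.int64(334), np.int64(368)), 'n': 238}
[np.float64(230.21), np.float64(229.18), np.float64(229.52)]
drill_bush (412, 309) [[412.0, 310.0]]
hex_bolt (312, 294) [[313.0, 296.0]]
done_flange (423, 207) [[424.0, 204.0]]
hammer (488, 223) [[487.0, 222.0]]
wrench (160, 212) [[160.0, 212.0]]
coolant (514, 316) [[514.0, 316.0]]
scraper (125, 305) [[125.0, 305.0]]
```

View pics/e7.png

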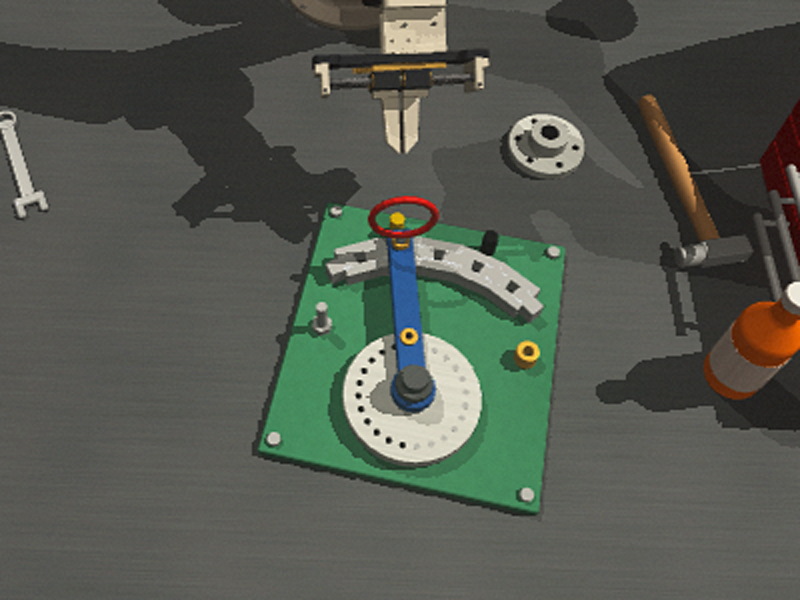

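The picture shows the arm lined up with the yellow post (398,218) and the ring down at (404,218). The gripper is clear of the ring and the loose things are where they were, so I'm handing in.

```bash
python3 -c "
from cell import robot
print(robot.hand_in())"
```

```text
the job is handed in; nothing more can be done
None
```

The jig is indexed one hole over to the yellow post, with the pin down in its hole, and the job is handed in. I put the shut fingertips through the ring, lifted the pin about 17 mm, swung the arm +15°, lowered it and backed out. The ring was never gripped.

**Last checks, at 14.4 s:**
- **Arm angle:** top camera 0.256 rad and scene camera 0.262 rad, for a target of 0.2618. The two cameras differ by about 0.006 rad, which is about the play with the pin home.
- **Pin:** the ring height fits the pin being home. Its top bar was at about image row 229.2; home predicts about 229, and a pin riding on the plate about 226. I checked this from the camera images only.
- **Contact:** measured force was about zero with the gripper clear of everything. The largest force I read during the work was about 8 N.
- **Loose things:** all seven were detected within about 3 pixels of where they started.

**What went wrong on the way:** the first approach ran into the limits of joints 4 and 5. I re-planned with the wrist flipped before going near the ring.

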